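Seat the macro lens and snap the clamp latch shut

TASK

The macro lens stands on its plate in the channel of the quick release clamp, but not yet fully home, and the latch is flipped open. With the fingertips, push the plate, which has a yellow lip at its rear, along the channel until it is fully home against the end stop, then push the red-tipped latch over past its centre so that it snaps shut, and move clear. Only push: do not lift or tip the lens, do not close the latch before the lens is home, and leave the other things where they stand.

Things in the scene. Friction and masses are not known exactly. Their poses are not given: they have to be found in the camera images.
- clamp: Aluminium quick release clamp, fixed. Origin on the shelf surface, z up; +x runs along the channel from open entry to dark end stop, +y is the latch side. Base x -100..+80, y +-31, top (channel floor) 18 mm above the shelf; rails at y +-26 reach 26 mm high, 2 mm play each side of the plate. Latch cheeks x -18..+8, y 55..85 mm, 52 mm high. The +y rail moves in 2 mm as the latch shuts.
- stop (a point): Middle of the end stop's inner face: clamp x +65 mm, y 0, 32 mm above the shelf; the stop's top is 46 mm above the shelf.
- push_lip (a point): Centre of the flat rear face (facing clamp -x) of the yellow lip at the rear of the lens plate, 44 mm above the shelf; push it towards clamp +x. Lip 36 mm wide, 8 thick, 28 to 60 mm above the shelf. The plate (110 x 40 mm) rests loose on the channel floor; fully home puts this point at clamp x = -45 mm (it starts 20 to 50 mm short). Sliding takes about 1 to 5 N.
- lens: Silver macro lens, loose, lying along clamp x on its black plate (one rigid thing, about 0.45 kg). Origin: centre of the plate's underside, 55 mm ahead of push_lip; x along the lens. Barrel 62 mm in diameter, 70 mm long, starting 29 mm ahead of the lip's rear face, axis 77 mm and top 108 mm above the shelf.
- latch (a joint): Toggle latch angle (rad): 0 = open, leaning 30 degrees from upright towards clamp -x; 0.52 = upright (centre); 1.04 = shut, leaning 30 degrees towards clamp +x. A spring drives it from the centre to the nearer end: about 3 to 8 N at the tip to start it moving, falling to nothing at the centre. Past the centre it snaps over by itself.
- latch_hinge (a point): Middle of the latch's hinge axis (which runs along clamp y): clamp x -5, y +70 mm, 45 mm above the shelf.
- latch_pad (a point): Centre of the red pad at the latch's end, 64 mm from the hinge axis; moves with the latch. Pad 36 mm wide (clamp y), 24 along the lever, 12 thick, so the lever ends 76 mm from the axis (121 mm above the shelf when upright). Open, this point is 32 mm behind the hinge (clamp -x) and 101 mm above the shelf. Stem 14 mm wide.
- canister: Translucent blue canister with a blue twist cap, 53 mm in diameter, 93 mm high, on the clamp's -y side; origin: centre of its underside. Leave alone.
- hood: Charcoal lens hood ring, 72 mm across, 35 mm high, beyond the end stop; origin: centre of its underside. Leave alone.
- cup: White ceramic espresso cup, 62 mm rim, 55 mm high, handle to its own +y, on the latch side of the clamp; origin: centre of its underside. Leave alone.
- lens_cap: Black lens cap, 64 mm across, 10 mm high, to the left; origin: centre of its underside. Leave alone.
- filter_case: Flat grey filter case, 80 x 80 x 14 mm, to the right; origin: centre of its underside. Leave alone.
- battery: Black camera battery, 56 x 38 x 22 mm, to the left; origin: centre of its underside. Leave alone.
Not all that is in view belongs to the job. There is more than one size of the clamp; the job needs the larger.

How it is judged:
By the outcome, as a careful person would: the job done as asked, in the order asked, and still so for the second after the job is handed in, with the robot touching nothing.
It also fails if it takes over 43 s, if anything falls off the work surface, if the arm or the gripper's body presses on something with over 40 N, if the wrist force passes 120 N, or if a joint passes its speed limit or range.

ROBOT

A 6-joint arm with a two-finger parallel gripper is mounted at the origin on the work surface. World frame = base frame: x ahead of the robot, y to its left, z up, the work surface at z = 0. Lengths are in m, angles in rad, forces in N, time in s.
With the tool pointing down it reaches from about 0.425 to 0.95 m from the base axis. Payload 3.5 kg.
Tool frame: the origin (TCP) lies midway between the tips of the shut fingers; the grasp point (between the pads) lies 19 mm behind it; z points along the fingers, y is the direction in which the jaws open and shut (so a half turn about z gives the same grasp; the last joint's range is limited). The gripper opens to 85 mm and grips with 20 to 120 N. Pads are 22 mm wide; open, the fingers measure 114 mm over their backs; the gripper's body (76 mm by 85 mm) begins 54 mm behind the grasp point. The pads swing forward as they close: fully open they stand 13 mm farther back than shut.
Start: joints at [1.067, 0.286, 1.577, -0, 1.279, -0.15], TCP at [0.234, 0.633, 0.231] pointing down, gripper open.
Joint ranges: [-2.77, 2.77], [-0.9, 2.22], [0.21, 2.48], [-1.53, 4.67], [0.24, 2.81], [-2.84, 2.84]. Speed limits (rad/s): [2.79, 2.79, 3.14, 3.14, 3.14, 3.14].

INTERFACE

Orientations are given as a unit quaternion [x, y, z, w].
In Python, from plant import * gives the robot as it stands.
- The arm moves only by the shell command python3 -m jog 'ROWS' [FORCE]. ROWS is a JSON object of lists of equal length, an entry for each row: "travel": the shift along the world's x, y, z in mm, a list of three; "dr": the turn, a rotation vector about the world's x, y, z in degrees, a list of three; "jaw": the closure in counts, from 0 (fully open) to 255 (shut). In form: {"travel": [[x, y, z], ...], "dr": [[wx, wy, wz], ...], "jaw": [jaw, ...]}. A call has 1 to 5 rows; each row shifts and turns the commanded pose from where the row before left it; what a row does not reach is not made up. A row lasts 1/12 s, in which the tool goes at most 41.7 mm and 7.16 degrees, less where a joint would pass 70% of its speed; a pose out of reach is approached as far as the arm can. A call is refused whole if a number of a shift passes 41.7 or a number of a turn 7.16, either way. A call with a gripper value outside its range is refused whole. The fingers move at their own pace and stop on an object; FORCE is the grip in N (left out, the last holds). Time passes only in rows, so rows that do not move let the fingers close. It gives the time, the measured TCP pose, the force and the opening at its end, in the units of the state.
- get_state(): the state, without advancing time (a new reading comes with each control period).
- read_camera(name): name is "scene" or "top"; returns the picture (480x640x3 uint8, red, green, blue); there is no depth.
- camera_info(name): a dict with "K" (3x3 intrinsics, pixels), "R" (3x3) and "t" (3): a world point X has camera coordinates R X + t. Camera axes: x right, y down, z forward; pixel columns grow to the right and rows downward; lengths in m; the calibration is good to about 2 mm. A picture is of the moment at which its call begins. camera_info takes no time and is no camera call.
- sign_off(): hands the job in, once; it reports no verdict.
The state is a dict: "time": time; "qpos": joint angles; "dq": joint speeds; "joint_efforts": joint torques, N m; "eef_pos": TCP position; "tcp_rot": TCP orientation; "contact_force": force on the tool from outside, world axes, zero at the start; "wrist_torque": the same for the moment, N m; "opening": opening from 0.0 (shut) to 1.0 (fully open).
Only numpy, scipy, OpenCV 4.12 (cv2) and the standard library are available. Lean on these libraries where they do the work, as an engineer would, in place of code of your own. Each camera call takes 0.05 s, during which the arm holds its last target. There are 200 camera calls.

## Working session

There is one attempt and no reset: what is moved stays moved. The work goes in short steps, Python scripts to look and compute and a shell command to move; the robot and the scene stay as the last step left them, time stands still between calls to the robot, and variables do not carry over. Pictures are saved under pics/ and viewed, about 8 in all and at most 12, crops included, and the job is handed in when it is done.

```bash
mkdir -p pics; ls; python3 - <<'E'
from plant import *
import cv2
print(get_state())
for n in ("scene","top"):
    im=read_camera(n); cv2.imwrite(f"pics/{n}0.png",im[:,:,::-1]); c=camera_info(n); print(n,c)
E
```

```text
pics
{'time': 0.0, 'qpos': array([ 1.06698412e+00,  2.87152999e-01,  1.57817990e+00, -1.79010524e-05,
        1.27862073e+00, -1.49950051e-01]), 'dq': array([ 8.33623943e-04,  1.13559320e-03, -3.28369891e-07, -1.31244880e-03,
        5.76663079e-04, -2.25122589e-03]), 'joint_efforts': array([ 6.81320162e-04, -4.05984449e+01, -2.92618078e+01, -1.22533834e-04,
        5.94038836e-03, -1.40532458e-05]), 'eef_pos': array([0.23352376, 0.63261046, 0.22995407]), 'tcp_rot': array([ 1.76006723e-01,  9.84388257e-01, -1.12073010e-03, -3.70929363e-04]), 'contact_force': array([-0.19604482, -0.26615305,  0.13090664]), 'wrist_torque': array([-0.03569578, -0.00051976, -0.02156175]), 'opening': 1.0018802994952318}
scene {'K': array([[599.76718103,   0.        , 329.18225405],
       [  0.        , 599.76718103, 239.58639176],
       [  0.        ,   0.        ,   1.        ]]), 'R': array([[-0.62289601,  0.78223874, -0.01015435],
       [ 0.43872789,  0.33855305, -0.83240595],
       [-0.6477024 , -0.52295735, -0.55407329]]), 't': array([ 0.37035866, -0.19004073,  1.85861421])}
top {'K': array([[439.56327112,   0.        , 316.09979024],
       [  0.        , 439.56327112, 241.12036888],
       [  0.        ,   0.        ,   1.        ]]), 'R': array([[ 0.00479985, -0.99998711, -0.00165303],
       [-0.98646185, -0.00446395, -0.16393014],
       [ 0.16392064,  0.0024175 , -0.98647057]]), 't': array([0.00238405, 0.60464682, 1.18284665])}
```

View pics/scene0.png

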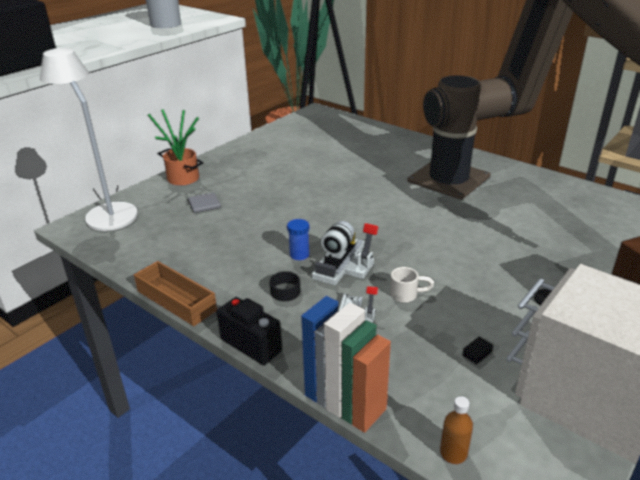

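View pics/top0.png

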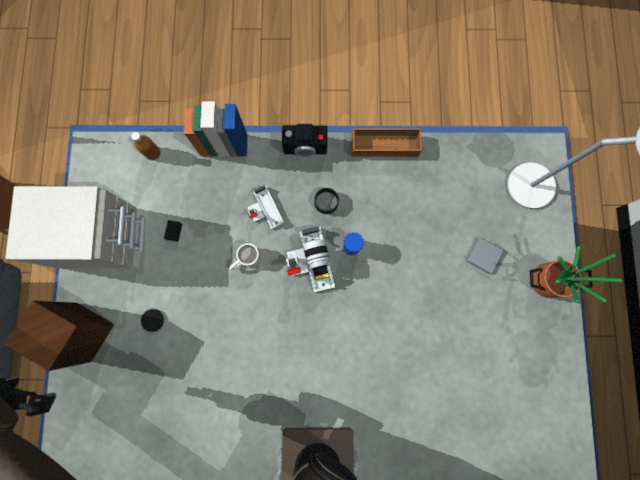

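Two clamps can be seen. The one at top (313,262) / scene (345,255) holds the lens and has the yellow lip. The one at top (265,208) / scene (357,300) is empty and smaller. The first fits the description. I'll confirm it with one crop and measure at the same time.

```bash
cat > h.py <<'E'
import numpy as np, cv2
from plant import *
C={n:camera_info(n) for n in("scene","top")}
def ray(n,p):
    c=C[n];d=c["R"].T@np.linalg.inv(c["K"])@[p[0],p[1],1];return -c["R"].T@c["t"],d
def plane(n,p,z):
    o,d=ray(n,p);return o+d*(z-o[2])/d[2]
def tri(p,q):
    o1,d1=ray("scene",p);o2,d2=ray("top",q)
    s=np.linalg.lstsq(np.c_[d1,-d2],o2-o1,rcond=None)[0]
    a=o1+s[0]*d1;b=o2+s[1]*d2;return (a+b)/2,np.linalg.norm(a-b)
def proj(n,X):
    c=C[n];x=c["K"]@(c["R"]@np.array(X)+c["t"]);return x[:2]/x[2]
def blobs(im,lo,hi,box,amin=5):
    x0,y0,x1,y1=box
    h=cv2.cvtColor(np.ascontiguousarray(im[y0:y1,x0:x1]),cv2.COLOR_RGB2HSV)
    n,_,st,ce=cv2.connectedComponentsWithStats(cv2.inRange(h,lo,hi))
    return [(ce[i]+[x0,y0],st[i]) for i in range(1,n) if st[i][4]>=amin]
E
python3 - <<'E'
from h import *
t=cv2.imread("pics/top0.png");s=cv2.imread("pics/scene0.png")
a=cv2.resize(t[185:305,225:385],(800,600),interpolation=cv2.INTER_CUBIC)[:, :]
b=cv2.resize(s[205:325,270:430],(800,600),interpolation=cv2.INTER_CUBIC)
cv2.imwrite("pics/c_top.png",a);cv2.imwrite("pics/c_sc.png",b)
for n,im,box in(("top",t,(225,185,385,305)),("scene",s,(270,205,430,325))):
    for nm,lo,hi in(("red",(0,150,90),(8,255,255)),("yel",(20,120,90),(35,255,255)),("blue",(105,130,60),(125,255,255))):
        for c,st in blobs(im[:,:,::-1],lo,hi,box): print(n,nm,c.round(1),st)
E
```

```text
top red [252.9 214.9] [24 28  8  5 23]
top red [293.3 270.5] [63 82 12  8 69]
top yel [321.6 276. ] [90 88 14  7 51]
top blue [352.7 243.2] [118  47  21  23 350]
scene red [370.2 228.6] [ 94  19  14  10 112]
scene red [371.6 289.9] [97 82 10  7 67]
scene yel [352.5 241.1] [81 33  3  6 10]
scene blue [298.5 238.7] [ 17  14  22  41 737]
scene blue [319.4 311.3] [ 32  92  36  28 582]
```

View pics/c_top.png

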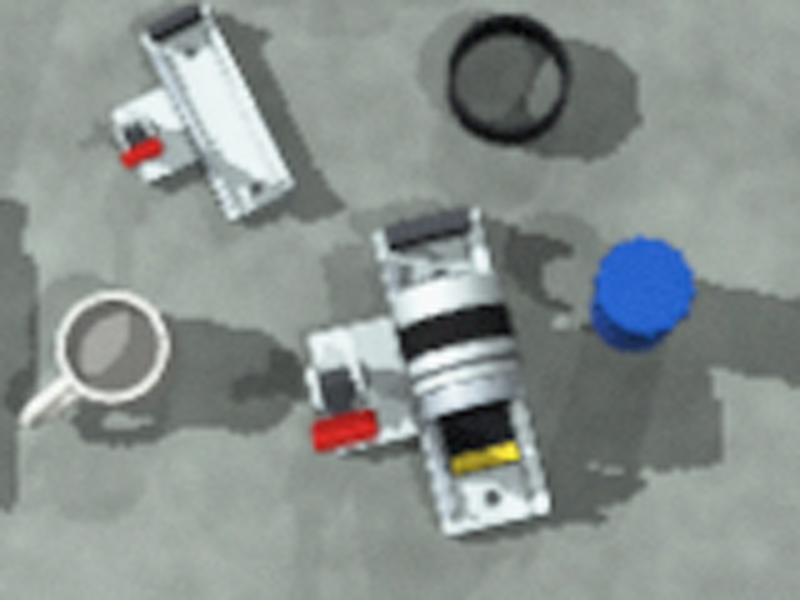

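View pics/c_sc.png

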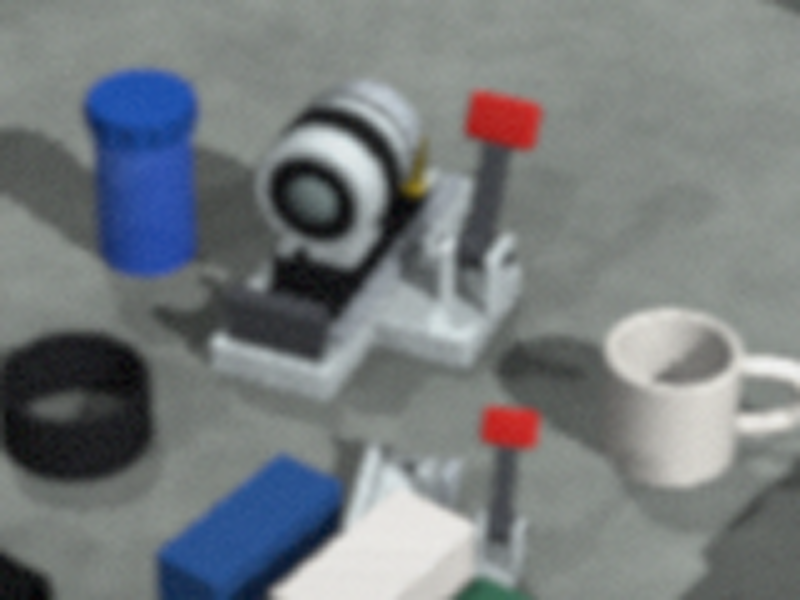

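The crops confirm it: the larger clamp carries the lens. Its open entry is at the near end (crop px (445,530)-(550,510)), and the dark stop is at the far end (388,240)-(472,220). The red pad leans towards the robot, so the latch is open. The cup stands to the left and the canister to the right.

```bash
python3 - <<'E'
from h import *
f=lambda u,v:(225+u/5-.4,185+v/5-.4)
A,B=plane("top",f(445,532),.022),plane("top",f(550,512),.022)
D,E=plane("top",f(377,238),.026),plane("top",f(480,210),.026)
print("rear",A,B,"front",D,E)
r=(A+B)/2;e=(D+E)/2;x=(e-r);print("len",np.linalg.norm(x),"yaw",np.degrees(np.arctan2(x[1],x[0])))
print("yaw from rails",[np.degrees(np.arctan2(*(q-p)[1::-1])) for p,q in((A,D),(B,E))])
pad,err=tri((370.2,228.6),(293.3,270.5));print("pad",pad,err)
yaw=np.arctan2(x[1],x[0]);c,s=np.cos(yaw),np.sin(yaw);R=np.array([[c,-s],[s,c]])
o1=r[:2]+R@[.1,0];o2=pad[:2]-R@[-.037,.07];o3=e[:2]-R@[.08,0]
print("origin est",o1,o2,o3)
for z in(.06,.052):
  l=plane("top",(321.6,276),z);print("lip",l,"clamp",R.T@(l[:2]-(o1+o2+o3)/3))
l=plane("top",f(430,230),.046);print("stop",R.T@(l[:2]-(o1+o2+o3)/3))
l=plane("top",f(645,285),.093);print("canister",l,R.T@(l[:2]-(o1+o2+o3)/3))
l=plane("top",f(113,345),.055);print("cup",l,R.T@(l[:2]-(o1+o2+o3)/3))
E
```

```text
rear [0.46686029 0.01162748 0.022     ] [ 0.47836118 -0.04752216  0.022     ] front [0.63433868 0.051584   0.026     ] [ 0.65098195 -0.007474    0.026     ]
len 0.1747370816126953 yaw 13.237542499850088
yaw from rails [np.float64(13.418623746602762), np.float64(13.061597910202396)]
pad [0.51676574 0.06501366 0.10203471] 0.0005194701868534705
origin est [0.56995364 0.00495153] [0.56881183 0.0053462 ] [0.56478599 0.0037359 ]
lip [ 0.50596497 -0.01038441  0.06      ] clamp [-0.06369025 -0.00049098]
lip [ 0.50665095 -0.01046805  0.052     ] clamp [-0.06304166 -0.00072948]
stop [0.06940121 0.00033225]
canister [ 0.59661126 -0.09631551  0.093     ] [ 0.00487022 -0.10489579]
cup [0.56774181 0.19658485 0.055     ] [0.04383875 0.18683271]
```

```bash
J="python3 -m jog"
python3 -m jog '{"travel":[[13,-38,0],[13,-38,0],[13,-38,0],[13,-38,0],[13,-38,0]],"dr":[[0,0,3],[0,0,3],[0,0,3],[0,0,3],[0,0,3]],"jaw":[255,255,255,255,255]}'
python3 -m jog '{"travel":[[13,-38,0],[13,-38,0],[13,-38,0],[13,-38,0],[13,-38,0]],"dr":[[0,0,3],[0,0,3],[0,0,3],[0,0,3],[0,0,3]],"jaw":[255,255,255,255,255]}'
python3 -m jog '{"travel":[[13,-38,0],[13,-38,0],[13,-38,0],[13,-38,0],[13,-38,0]],"dr":[[0,0,3.5],[0,0,0],[0,0,0],[0,0,0],[0,0,0]],"jaw":[255,255,255,255,255]}'
```

```text
time: 0.52
eef_pos: [0.2987, 0.4413, 0.2306]
tcp_rot: [0.044, 0.999, -0.0, -0.0]
contact_force: [1.3, 0.0, 0.2]
opening: 0.301
time: 0.93
eef_pos: [0.3636, 0.2513, 0.2309]
tcp_rot: [-0.086, 0.996, -0.0, -0.0]
contact_force: [0.7, 0.4, 0.1]
opening: -0.001
time: 1.35
eef_pos: [0.4287, 0.0613, 0.2311]
tcp_rot: [-0.115, 0.993, 0.0, 0.0]
contact_force: [0.6, -0.3, -0.4]
opening: 0.003
```

```bash
python3 -m jog '{"travel":[[13,-34,0],[13,-34,0],[7.5,-17.5,0],[0,0,-30],[0,0,-39]],"dr":[[0,0,0],[0,0,0],[0,0,0],[0,0,0],[0,0,0]],"jaw":[255,255,255,255,255]}'
python3 -m jog '{"travel":[[0,0,-40],[0,0,-40],[0,0,-30],[0,0,-10],[0,0,0]],"dr":[[0,0,0],[0,0,0],[0,0,0],[0,0,0],[0,0,0]],"jaw":[255,255,255,255,255]}'
python3 - <<'E'
from h import *
im=read_camera("top");cv2.imwrite("pics/top1.png",cv2.resize(im[205:325,240:400,::-1],(800,600),interpolation=cv2.INTER_CUBIC))
E
```

```text
time: 1.77
eef_pos: [0.4656, -0.0246, 0.1652]
tcp_rot: [-0.114, 0.994, -0.002, 0.004]
contact_force: [1.1, 0.1, -1.5]
opening: -0.0
time: 2.18
eef_pos: [0.4595, -0.0216, 0.0393]
tcp_rot: [-0.115, 0.993, 0.001, -0.004]
contact_force: [-0.6, 0.5, 0.0]
opening: -0.003
```

View pics/top1.png

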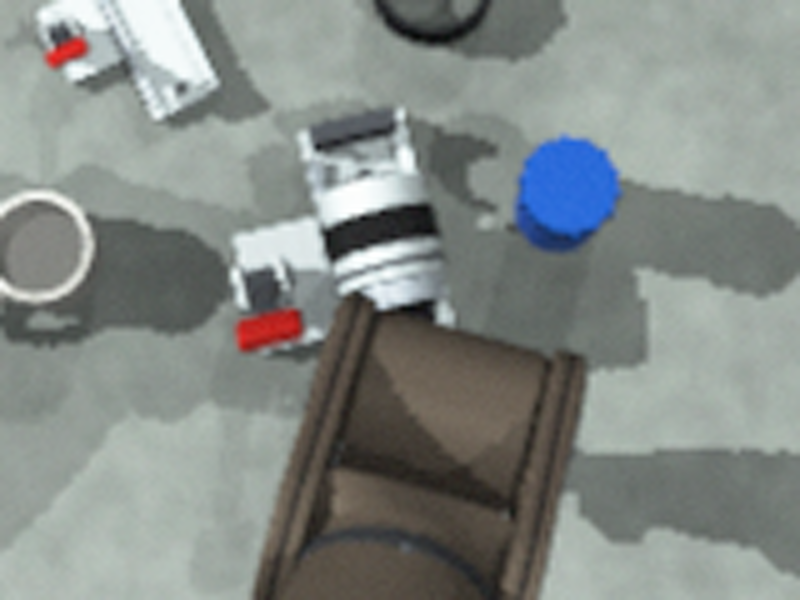

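```bash
python3 -m jog '{"travel":[[0.7,-3,2],[8,1.9,0],[8,1.9,0],[5,1.2,0],[3,0.7,0]],"dr":[[0,0,0],[0,0,0],[0,0,0],[0,0,0],[0,0,0]],"jaw":[255,255,255,255,255]}'
python3 -m jog '{"travel":[[2,0.5,0],[2,0.5,0],[2,0.5,0],[2,0.5,0],[2,0.5,0]],"dr":[[0,0,0],[0,0,0],[0,0,0],[0,0,0],[0,0,0]],"jaw":[255,255,255,255,255]}'
python3 -m jog '{"travel":[[2,0.5,0],[2,0.5,0],[2,0.5,0],[2,0.5,0],[2,0.5,0]],"dr":[[0,0,0],[0,0,0],[0,0,0],[0,0,0],[0,0,0]],"jaw":[255,255,255,255,255]}'
```

```text
time: 2.65
eef_pos: [0.4892, -0.0197, 0.0458]
tcp_rot: [-0.115, 0.993, -0.001, 0.002]
contact_force: [-0.1, -1.0, 0.4]
opening: 0.003
time: 3.07
eef_pos: [0.4963, -0.017, 0.044]
tcp_rot: [-0.115, 0.993, 0.0, -0.001]
contact_force: [-2.1, -0.5, 1.8]
opening: 0.004
time: 3.48
eef_pos: [0.5071, -0.0145, 0.044]
tcp_rot: [-0.115, 0.993, 0.0, -0.0]
contact_force: [-2.0, 0.2, -1.0]
opening: 0.0
```

```bash
python3 -m jog '{"travel":[[1.5,0.35,0],[1.5,0.35,0],[1,0.2,0],[1,0.2,0],[0,0,0]],"dr":[[0,0,0],[0,0,0],[0,0,0],[0,0,0],[0,0,0]],"jaw":[255,255,255,255,255]}'
python3 -m jog '{"travel":[[1,0.2,0],[1,0.2,0],[0,0,0]],"dr":[[0,0,0],[0,0,0],[0,0,0]],"jaw":[255,255,255]}'
python3 -m jog '{"travel":[[0.7,0.2,0],[0.7,0.2,0],[0,0,0]],"dr":[[0,0,0],[0,0,0],[0,0,0]],"jaw":[255,255,255]}'
```

```text
time: 3.9
eef_pos: [0.5123, -0.0135, 0.0444]
tcp_rot: [-0.115, 0.993, -0.0, 0.0]
contact_force: [-1.3, -0.7, -1.1]
opening: -0.002
time: 4.15
eef_pos: [0.5143, -0.0131, 0.0444]
tcp_rot: [-0.115, 0.993, -0.0, 0.0]
contact_force: [-1.1, -2.0, -1.0]
opening: 0.003
time: 4.4
eef_pos: [0.5143, -0.013, 0.0444]
tcp_rot: [-0.116, 0.993, -0.0, -0.002]
contact_force: [-5.7, -1.9, 3.5]
opening: 0.0
```

```bash
python3 -m jog '{"travel":[[0.8,0.2,0],[0,0,0],[0,0,0]],"dr":[[0,0,0],[0,0,0],[0,0,0]],"jaw":[255,255,255]}'
python3 -m jog '{"travel":[[0.8,0.2,0],[0,0,0],[0,0,0]],"dr":[[0,0,0],[0,0,0],[0,0,0]],"jaw":[255,255,255]}'
```

```text
time: 4.65
eef_pos: [0.5143, -0.013, 0.0444]
tcp_rot: [-0.116, 0.993, -0.0, -0.003]
contact_force: [-8.3, -3.5, 6.1]
opening: -0.002
time: 4.9
eef_pos: [0.5144, -0.013, 0.0444]
tcp_rot: [-0.116, 0.993, -0.0, -0.004]
contact_force: [-11.1, -4.1, 7.5]
opening: -0.003
```

The lens is home: the plate stalled with 11 N on it, and the lip face computes to clamp x ≈ -46 mm. Next I retreat and move round behind the latch.

```bash
python3 -m jog '{"travel":[[-3,-0.7,0],[-12,-2.8,0],[-20,-4.7,0],[-12,-2.8,5],[0,0,30]],"dr":[[0,0,0],[0,0,0],[0,0,0],[0,0,0],[0,0,0]],"jaw":[255,255,255,255,255]}'
python3 -m jog '{"travel":[[0,0,18],[-6,26,0],[-6,26,0],[-4,20,0],[0,0,0]],"dr":[[0,0,0],[0,0,0],[0,0,0],[0,0,0],[0,0,0]],"jaw":[255,255,255,255,255]}'
python3 - <<'E'
from h import *
O=np.array([.5685,.005]);c,s=.9734,.229
st=get_state();d=st["eef_pos"][:2]-O;print("tool clamp",c*d[0]+s*d[1],-s*d[0]+c*d[1])
t=read_camera("top");q=read_camera("scene")
cv2.imwrite("pics/s2.png",cv2.resize(q[175:295,270:430,::-1],(800,600),interpolation=cv2.INTER_CUBIC))
R=[blobs(t,(0,150,90),(8,255,255),(225,230,385,305)),blobs(q,(0,150,90),(8,255,255),(270,205,430,260))]
print(R)
E
```

```text
time: 5.32
eef_pos: [0.4647, -0.0223, 0.0748]
tcp_rot: [-0.115, 0.993, 0.002, -0.005]
contact_force: [-0.7, 0.7, -0.2]
opening: 0.002
time: 5.73
eef_pos: [0.4542, 0.0512, 0.098]
tcp_rot: [-0.116, 0.993, 0.0, 0.002]
contact_force: [-0.0, 0.3, -0.1]
opening: 0.001
tool clamp -0.10070682867098373 0.07115146825276074
[[(array([294.51219512, 269.34146341]), array([63, 37, 12,  5, 41], dtype=int32))], [(array([370.1981982 , 228.58558559]), array([ 94,  19,  14,  10, 111], dtype=int32))]]
```

View pics/s2.png

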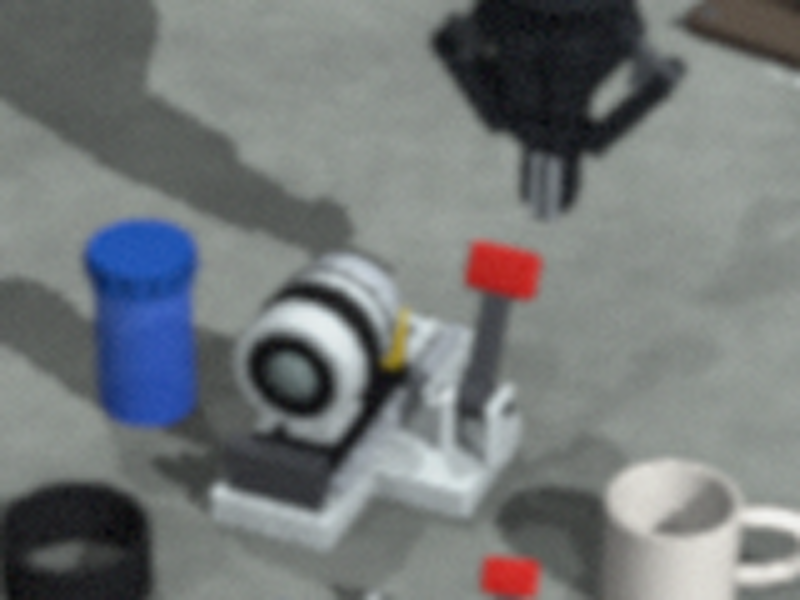

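The lens sits against the stop, the latch is still open with its pad at crop (505,270), and the fingertips are behind it. Now I push.

```bash
python3 -m jog '{"travel":[[12,2.8,-1],[12,2.8,0],[6,1.4,0],[4,0.9,0],[4,0.9,0]],"dr":[[0,0,0],[0,0,0],[0,0,0],[0,0,0],[0,0,0]],"jaw":[255,255,255,255,255]}'
python3 -m jog '{"travel":[[4,0.9,0],[4,0.9,0],[4,0.9,0],[4,0.9,0],[4,0.9,0]],"dr":[[0,0,0],[0,0,0],[0,0,0],[0,0,0],[0,0,0]],"jaw":[255,255,255,255,255]}'
python3 -m jog '{"travel":[[4,0.9,0],[4,0.9,0],[4,0.9,0],[4,0.9,0],[4,0.9,0]],"dr":[[0,0,0],[0,0,0],[0,0,0],[0,0,0],[0,0,0]],"jaw":[255,255,255,255,255]}'
python3 -m jog '{"travel":[[4,0.9,0],[4,0.9,0],[4,0.9,0],[0,0,0],[0,0,0]],"dr":[[0,0,0],[0,0,0],[0,0,0],[0,0,0],[0,0,0]],"jaw":[255,255,255,255,255]}'
python3 - <<'E'
from h import *
O=np.array([.5685,.005]);c,s=.9734,.229
st=get_state();d=st["eef_pos"][:2]-O;print("tool clamp",c*d[0]+s*d[1],-s*d[0]+c*d[1])
q=read_camera("scene")
print(blobs(q,(0,150,90),(8,255,255),(270,205,430,275)))
for l in (-30,0,30):
    l=np.radians(l);x=-.005+.064*np.sin(l);print(proj("scene",[O[0]+c*x-s*.07,O[1]+s*x+c*.07,.045+.064*np.cos(l)]))
E
```

```text
time: 6.25
eef_pos: [0.4926, 0.0569, 0.0963]
tcp_rot: [-0.115, 0.993, -0.0, 0.0]
contact_force: [0.1, -0.2, -0.8]
opening: 0.004
time: 6.67
eef_pos: [0.5123, 0.0621, 0.0963]
tcp_rot: [-0.115, 0.993, 0.0, 0.0]
contact_force: [-2.3, -0.9, 1.6]
opening: 0.002
time: 7.08
eef_pos: [0.5328, 0.0666, 0.0963]
tcp_rot: [-0.115, 0.993, -0.0, 0.0]
contact_force: [0.2, -0.3, 1.0]
opening: 0.0
time: 7.5
eef_pos: [0.5442, 0.0692, 0.0963]
tcp_rot: [-0.115, 0.993, 0.0, -0.0]
contact_force: [-0.5, 0.0, -0.2]
opening: -0.001
tool clamp -0.00891133116173973 0.06808794646334611
[(array([360.26470588, 241.76470588]), array([83, 33, 15,  9, 68], dtype=int32))]
[370.24619841 229.06792001]
[365.217173   232.69627111]
[359.8424037  242.67179976]
```

The pad projects to the shut position: (360.3,241.8) measured, (359.8,242.7) predicted. I'll back off, rise clear and check.

```bash
python3 -m jog '{"travel":[[-15,-3.5,0],[-25,-6,0],[-25,-6,5],[-20,-5,30],[0,0,35]],"dr":[[0,0,0],[0,0,0],[0,0,0],[0,0,0],[0,0,0]],"jaw":[255,255,255,255,255]}'
python3 -m jog '{"travel":[[0,38,10],[0,38,10],[0,38,10],[0,38,0],[0,38,0]],"dr":[[0,0,0],[0,0,0],[0,0,0],[0,0,0],[0,0,0]],"jaw":[255,255,255,255,255]}'
python3 -m jog '{"travel":[[0,0,0],[0,0,0],[0,0,0],[0,0,0],[0,0,0]],"dr":[[0,0,0],[0,0,0],[0,0,0],[0,0,0],[0,0,0]],"jaw":[255,255,255,255,255]}'
python3 - <<'E'
from h import *
O=np.array([.5685,.005]);c,s=.9734,.229
t=read_camera("top");q=read_camera("scene")
z=lambda im:cv2.resize(np.ascontiguousarray(im[:,:,::-1]),(400,600),interpolation=cv2.INTER_CUBIC)
cv2.imwrite("pics/fin.png",np.hstack([z(t[195:315,280:360]),z(q[205:325,310:390])]))
y=blobs(t,(20,120,90),(35,255,255),(280,240,385,305))
R1=blobs(t,(0,150,90),(8,255,255),(225,230,385,305));R2=blobs(q,(0,150,90),(8,255,255),(270,205,430,275))
print(y,R1,R2)
if R1 and R2: print("pad",tri(R2[0][0],R1[0][0]))
if y:
    d=plane("top",y[0][0],.06)[:2]-O;print("lip clamp",c*d[0]+s*d[1],-s*d[0]+c*d[1])
E
```

```text
time: 7.97
eef_pos: [0.4526, 0.0488, 0.1625]
tcp_rot: [-0.115, 0.993, 0.001, -0.006]
contact_force: [1.4, -0.3, -0.3]
opening: -0.001
time: 8.38
eef_pos: [0.4591, 0.2405, 0.1977]
tcp_rot: [-0.115, 0.993, 0.0, 0.001]
contact_force: [0.4, -0.4, -0.6]
opening: 0.005
time: 8.8
eef_pos: [0.4591, 0.2375, 0.1961]
tcp_rot: [-0.114, 0.993, -0.0, -0.0]
contact_force: [0.1, 0.2, -0.6]
opening: 0.0
[(array([319.27777778, 267.64814815]), array([33, 25, 14,  6, 54], dtype=int32))] [(array([288.17647059, 247.29411765]), array([57, 13, 13,  9, 85], dtype=int32))] [(array([360.07352941, 241.48529412]), array([83, 33, 15,  9, 68], dtype=int32))]
pad (array([0.57856974, 0.07970741, 0.10379336]), np.float64(0.00010491614645306456))
lip clamp -0.04054786397382742 0.00036869573634257247
```

View pics/fin.png

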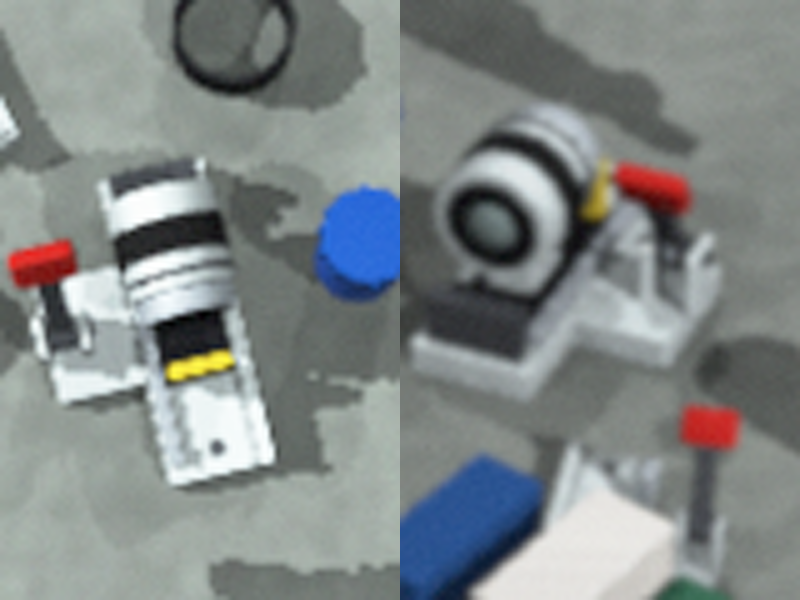

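The final view shows the lens at the stop with its lip at (200,367) and the latch over to the stop side with its pad at (42,263). The arm is clear.

```bash
python3 -c "
from plant import *
print(sign_off())"
```

```text
the job is handed in; nothing more can be done
None
```

The lens is fully home in the larger clamp and the latch has snapped shut. I handed the job in at about 9 s of the allowed 43 s. I pushed the plate by its yellow lip with the shut fingertips until it stalled on the end stop at about 11 N along the push. Only then did I push the latch over its centre, with small contact forces, and move the arm clear.

- **Lens:** the last camera check puts the lip's mid-thickness at clamp x ≈ -40.5 mm. Its rear face is then at about -44.5 mm, against -45 mm when home.
- **Latch:** the pad measured in the scene view is within about 1 px of the predicted shut position, and both cameras show it leaning towards the stop.
- **Other things:** the canister and hood look unmoved in the last pictures. The cup was last seen after the lens was home and had not moved. I did not check the lens cap, filter case or battery again, but the fingertips did not go near them.

No check failed or disagreed.

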